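# Load the grinding block with balls and cap it

### The arm

A 6-joint arm with a two-finger parallel gripper is mounted at the origin on the work surface. World frame = base frame: x ahead of the robot, y to its left, z up, the work surface at z = 0. Lengths are in mm, angles in rad, forces in N, time in s.
With the tool pointing down it reaches from about 300 to 775 mm from the base axis. Payload 14.6 kg.
Tool frame: the origin (TCP) lies at the very end of the fingers, on their centre line; the grasp point (between the pads) lies 19 mm behind it; z points along the fingers, y is the line along which they close (so a half turn about z gives the same grasp; the last joint's range is limited). The gripper opens to 94 mm and grips with 3 to 60 N. Pads are 16 mm wide; open, the fingers measure 119 mm over their backs; the gripper's body (75 mm by 177 mm) begins 78 mm behind the grasp point.
Start: joints at [-1.379, 0.3, 1.521, -0, 1.321, -0.067], TCP at [140.75, -531.675, 205.446] pointing down, gripper open.
Joint ranges: [-3.03, 3.03], [-0.79, 2.21], [0.23, 2.52], [-1.04, 4.18], [0, 3.07], [-2.55, 2.55]. Speed limits (rad/s): [2.22, 2.22, 2.57, 3.14, 3.14, 3.14].

### API

Orientations are given as [roll, pitch, yaw] about the fixed x, y, z axes, in that order (R = Rz(yaw) Ry(pitch) Rx(roll)).
In Python, from cell import manip, camera, get_calibration gives the robot as it stands. The module is installed in compiled form; this text tells all that it offers.
- The arm moves only by the tool jog_arm, never from a script. Its argument "plan" is one flat list of numbers, 6 for each row, row after row: the shift along the world's x, y, z in m, then the turn, a rotation vector about the world's x, y, z in degrees. A call has 1 to 20 rows; each row is the pose to reach, as a shift and turn from the pose commanded when the call began; what a row does not reach only later rows make up. A row lasts 1/10 s, in which the tool goes at most 50 mm and 8.59 degrees, less where a joint would pass 70% of its speed; a pose out of reach is approached as far as the arm can. A call with a gripper value outside its range is refused whole. "claw" is the finger opening in m, from 0 to 0.094, set as the call begins (left out, the last holds). The fingers move at their own pace and stop on an object; "force" is the grip in N (left out, the last holds). Time passes only in rows, so rows that repeat a pose let the fingers close. It gives the time, the measured TCP pose, the force, the opening and the grip force at its end, in the units of the state.
- manip.read_state(): the state, without advancing time (a new reading comes with each control period).
- camera(name): name is "scene" or "top" or "wrist"; returns (picture, depth): 384x512x3 uint8, red, green, blue; 384x512 float32, mm along the optical axis (not along the pixel's ray), 0 where there is no reading.
- get_calibration(name): a dict with "fx", "fy", "cx", "cy" (pixels), "origin" and "attitude" of the camera in the world. Camera axes: x right, y down, z forward; pixel columns grow to the right and rows downward; lengths in mm; the calibration is good to about 2 mm. A picture is of the moment at which its call begins: read the wrist's pose just before it. get_calibration takes no time and is no camera call; for the wrist camera it gives the pose at the moment of the call.
- manip.sign_off(): hands the job in; it is judged then, once.
The state is a dict: "clock": time; "joints": joint angles; "qd": joint speeds; "effort": joint torques, N m; "eef_pos": TCP position; "eef_rot": TCP orientation; "wrist_force": force on the tool from outside, world axes, zero at the start; "moment": the same for the moment, N m; "finger_gap": finger opening in mm; "finger_force": force on a finger pad.
Only numpy, scipy, OpenCV 4.12 (cv2) and the standard library are available. Lean on these libraries where they do the work, as an engineer would, in place of code of your own. Each camera call takes 0.05 s, during which the arm holds its last target. There are 200 camera calls.

### The job

Load the metal grinding block: put the big steel ball into its wide well and one small steel ball into each of its two narrow wells. Only then fetch the block's lid: draw it by its end tab right out from under the clear riser, let it lie flat on the bench, take it again by the black handle in its middle and set it gently onto the block, either way round, fully down with its rim around the block. Do not disturb the other lab things.

Things in the scene. Friction and masses are not known exactly. Their poses are not given: they have to be found in the camera images.
- block: Aluminium grinding block fixed to the bench: 64 (its x) x 140 (its y), with three round wells in a row along its y; stands on a flat grey dock plate 100 x 180 x 12. Origin on the bench under its centre, z up; flat top 62 above the bench.
- block_top (a point): Centre of the block's flat top, 62 above the bench; axes as the block's.
- well_wide (a point): Centre of the mouth of the wide well, 38 across, 34 deep with a flat floor, 44 from the block's centre along its +y.
- well_mid (a point): Centre of the mouth of a narrow well, 26 across, 34 deep, at the block's centre.
- well_end (a point): Centre of the mouth of the other narrow well, 26 across, 34 deep, 44 from the block's centre along its -y.
- stand: White ball stand fixed to the bench: a bar 150 (its x) x 50 x 8 with three cups 19 across in a row along its x, 50 apart, rims 30 above the bench. A ball sits on each rim; which ball sits where varies. Origin on the bench under the middle cup, z up.
- ball_big_center (a point): Centre of the big steel ball, 30 in diameter, about 110 g; at the start on a cup of the stand, its centre about 44 above the bench.
- ball_a_center (a point): Centre of a small steel ball, 18 in diameter, about 24 g; at the start on a cup, its centre about 36 above the bench. The two small balls are interchangeable.
- ball_b_center (a point): Centre of the other small steel ball, as ball_a.
- riser: Clear acrylic riser fixed to the bench, open at front and back: side walls and a flat roof 160 deep (its x) x 190 wide (its y), roof underside 52 and top 58 above the bench. Origin on the bench below the middle of the roof's front edge; its +x runs in under the roof, so -x is out into the open.
- lid_handle (a point): Centre of the black handle in the middle of the loose lid: an upright rib 44 long (lid x) x 12 thick (lid y) x 28 high, from 15 to 43 above the lid's lower edge; this point is 29 above it. The lid starts flat on the bench, the handle under the riser's roof. Fully down on the block, with lid x along the block's y, this point is 19 above the block's top.
- lid_plate (a point): Centre of the underside of the lid's plate, 10 above its lower edge. The aluminium lid, 0.2 to 0.33 kg, is an upturned shallow tray 156 (its x) x 80 (its y) outside: a plate 5 thick with a rim 10 deep, 4 thick all round; inside 148 x 72, so it goes over the block's 140 x 64 top with 4 to spare on each side. Axes as the lid's, z up.
- lid_tab (a point): Centre of the lid's end tab: an upright fin 24 long (lid x) x 10 thick (lid y) x 26 high, from 15 to 41 above the lid's lower edge, 62 from the handle's centre towards the lid's -x end; this point is 28 above that edge. At the start it sticks out in front of the riser, about 28 before the roof's front edge. Axes as the lid's.
- pipette: Bystander, leave alone: a white hand pipette lying flat right of the block, about 250 long, 32 high. Origin at its underside.
- microplate: Bystander, leave alone: a flat white well plate, 127 x 85 x 14, left of the work area. Origin at its underside.
- tip_box: Bystander, leave alone: a clear box of pipette tips, 122 x 84, 70 high with its tips, left of the riser. Origin at its underside.
- vial: Bystander, leave alone: a small upright screw-cap vial, 28 across, 55 high, between the ball stand and the riser's near right corner. Origin at its underside.
- jar: Bystander, leave alone: an upright screw-cap jar, 52 across, 65 high, behind the ball stand. Origin at its underside.
- beaker: Bystander, leave alone: an open glass beaker, 68 across, 85 high, behind the block. Origin at its underside.
- timer: Bystander, leave alone: a flat white timer, 60 x 60 x 18, in front of the riser on the robot's side. Origin at its underside.

How it is judged (in metres and radians):
On the way, in this order (a step that is already met when the one before it is completed fails the run):
1. the big ball is in the wide well and one small ball is in each narrow well (horizontal distance between ball_big_center and well_wide below 0.008 m and z of ball_big_center in the frame of block between 0.035 and 0.05 m and (((horizontal distance between ball_a_center and well_mid below 0.008 m and z of ball_a_center in the frame of block between 0.03 and 0.045 m) and (horizontal distance between ball_b_center and well_end below 0.008 m and z of ball_b_center in the frame of block between 0.03 and 0.045 m)) or ((horizontal distance between ball_b_center and well_mid below 0.008 m and z of ball_b_center in the frame of block between 0.03 and 0.045 m) and (horizontal distance between ball_a_center and well_end below 0.008 m and z of ball_a_center in the frame of block between 0.03 and 0.045 m)))), for 0.2 s.
2. the balls are in their wells and the lid lies flat on the bench, let go and at rest, its handle's centre at least 55 mm out in front of the riser's roof (all of step 1 and x of lid_handle in the frame of riser below -0.055 m and height (world z) of lid_handle below 0.035 m and angle between lid_handle's own z axis and vertical below 0.06 rad and contact force between the fingers and lid below 0.05 N and linear speed of lid below 0.02 m/s), for 0.2 s.
At the end, for the whole second after the job is handed in: Big ball in the wide well, a small ball in each narrow well (within 8 mm of its axis, at the floor); lid at rest, fully down on the block: handle within 6 mm of the block's centre each way, its centre 15 to 22.5 mm above the top, tilt under 0.04 rad, length along the block's within 0.09 rad (all of step 1 and x of lid_handle in the frame of block_top between -0.006 and 0.006 m and y of lid_handle in the frame of block_top between -0.006 and 0.006 m and z of lid_handle in the frame of block_top between 0.015 and 0.0225 m and angle between lid_handle's own z axis and vertical below 0.04 rad and angle between the x axis of lid_handle and the y axis of block_top, either way round below 0.09 rad and linear speed of lid below 0.02 m/s); the robot touches nothing.
It fails at once if a bystander (pipette, microplate, tip box, vial, jar, beaker or timer) is moved more than 30 mm (distance of any of pipette, microplate, tip_box, vial, jar, beaker, timer from where it was at the start of the episode above 0.03 m).
It fails at once if the lid is dropped or slammed onto the block: it moves faster than 0.25 m/s within 16 mm above its seat (horizontal distance between lid_handle and block_top below 0.03 m and z of lid_handle in the frame of block_top below 0.035 m and linear speed of lid above 0.25 m/s).
It also fails if it takes over 72 s, if anything falls off the work surface, if the arm or the gripper's body presses on something with over 40 N, if the wrist force passes 120 N, or if a joint passes its speed limit or range.

## Working session

There is one attempt and no reset: what is moved stays moved. The work goes in short steps, Python scripts to look and compute and a tool call to move; the robot and the scene stay as the last step left them, time stands still between calls to the robot, and variables do not carry over. Pictures are saved under pics/ and viewed, at most 10 in all, crops included, and the job is handed in when it is done.

Besides the shell and the picture viewer there is one more tool, called after "Call:" as a command line: name --argument value ..., lists and objects as JSON in quotes. jog_arm: Moves the arm, as the interface text tells. Its arguments: {"type":"object","properties":{"plan":{"type":"array"},"claw":{"type":"number"},"force":{"type":"number"}},"required":["plan"]}

```bash
mkdir -p pics; cat > h.py <<'E'
import numpy as np, cv2
from scipy.spatial.transform import Rotation as R
from cell import manip, camera, get_calibration
def att(c):
    a=np.array(c["attitude"],float)
    if a.shape==(3,3): return a
    return R.from_euler('xyz',a).as_matrix() if a.size==3 else R.from_quat(a).as_matrix()
def ray(c,u,v,z):
    A=att(c);o=np.array(c["origin"],float)
    d=A@np.array([(u-c["cx"])/c["fx"],(v-c["cy"])/c["fy"],1.]);return o+d*(z-o[2])/d[2]
def proj(c,p):
    q=att(c).T@(np.array(p,float)-np.array(c["origin"],float));return c["fx"]*q[0]/q[2]+c["cx"],c["fy"]*q[1]/q[2]+c["cy"]
def cloud(c,d):
    v,u=np.mgrid[:d.shape[0],:d.shape[1]]
    P=np.stack([(u-c["cx"])/c["fx"]*d,(v-c["cy"])/c["fy"]*d,d],-1)
    return P@att(c).T+np.array(c["origin"],float)
def snap(n):
    c=get_calibration(n);p,d=camera(n);return c,p,d
def save(f,p,s=1.5): cv2.imwrite('pics/'+f,cv2.resize(p[...,::-1],None,fx=s,fy=s))
E
python3 - <<'E'
from h import *
for n in ("top","scene"):
    c,p,d=snap(n);print(n,c);save(n+'1.png',p)
    np.savez(n+'.npz',p=p,d=d)
s=manip.read_state();print(s)
E
```

```text
top {'fx': 399.4869126314658, 'fy': 399.4869126314658, 'cx': 251.17012450036123, 'cy': 184.219312978257, 'origin': array([ 298.63452564,  -36.49389558, 1390.55346479]), 'attitude': array([-2.92875803e+00,  2.37657999e-03, -1.51349311e+00])}
scene {'fx': 357.7963703966982, 'fy': 357.7963703966982, 'cx': 255.87333754612493, 'cy': 194.3127920610104, 'origin': array([972.60079073, 661.89078985, 807.3010344 ]), 'attitude': array([-2.33464163,  0.01002412,  2.59041683])}
{'clock': 0.1, 'joints': array([-1.37861605e+00,  3.00389494e-01,  1.52152971e+00,  2.10260832e-05,
        1.32069581e+00, -6.66270273e-02]), 'qd': array([ 0.00029742, -0.00239275, -0.00119173, -0.00106475,  0.00085364,
        0.00053829]), 'effort': array([ 1.67906546e-03, -5.32642472e+01, -3.53282690e+01,  7.09686032e-02,
        2.35025020e-02, -6.04702609e-05]), 'eef_pos': array([ 140.70270036, -531.45102122,  204.95282191]), 'eef_rot': array([-3.14057392e+00, -8.83878140e-05,  2.58802041e-01]), 'wrist_force': array([-0.2214759 , -0.12242168,  0.51372395]), 'moment': array([-0.02748849, -0.05123672,  0.04808267]), 'finger_force': 0.0, 'finger_gap': 94.08917822830202}
```

View pics/top1.png

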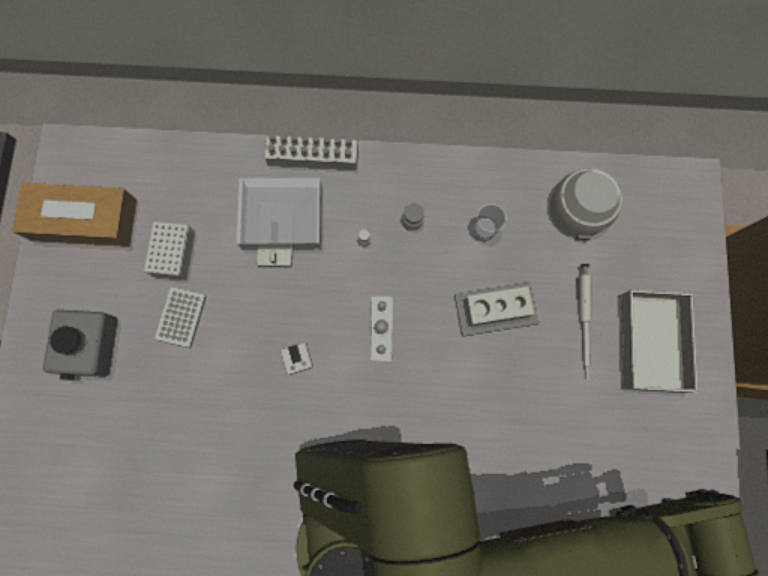

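View pics/scene1.png

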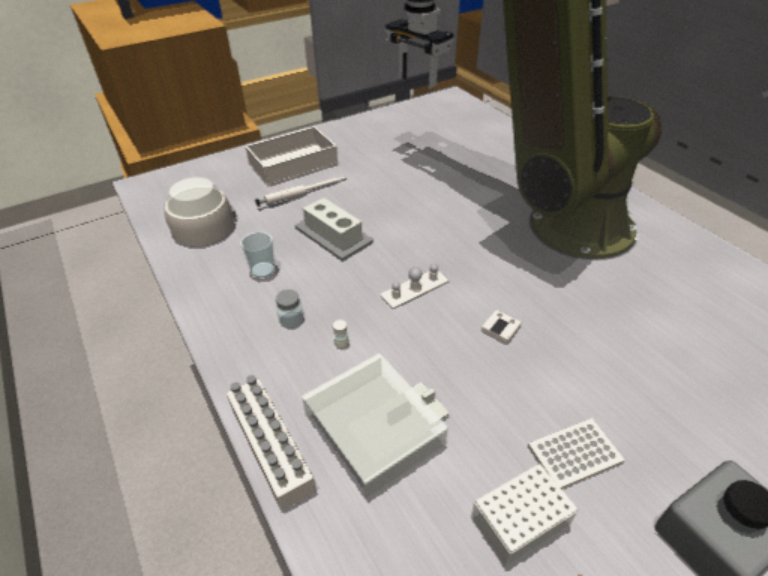

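The top view (1.5x) shows the balls at (381,306), (380,326 big) and (381,349). The wells are at (481,308 wide), (500,305) and (520,301), and the tab is at (273,258). The scene view agrees: the middle ball is the big one, and the lid's tab sticks out in front of the riser.

```bash
python3 - <<'E'
from h import *
c=get_calibration("top")
for n,u,v,z in [("far",381,306,36),("big",380,326,44),("near",381,349,36),("wide",481,308,62),("mid",500,305,62),("end",520,301,62),("tab",273,258,41),("timer",296,358,18),("vial",364,237,55),("rimL",238,247,58),("rimR",321,247,58)]:
    print(n,ray(c,u/1.5,v/1.5,z).round(0))
w=get_calibration("wrist");s=manip.read_state();T=R.from_euler('xyz',s["eef_rot"]).as_matrix()
print(w["fx"],w["cx"],w["cy"],"cam in tool",T.T@(w["origin"]-s["eef_pos"]),'\n',T.T@att(w))
E
```

```text
far [522. -30.  36.]
big [475. -31.  44.]
near [424. -36.  36.]
wide [ 526. -254.   62.]
mid [ 535. -297.   62.]
end [ 547. -341.   62.]
tab [619. 226.  41.]
timer [394. 156.  18.]
vial [678.  18.  55.]
rimL [637. 306.  58.]
rimR [648. 115.  58.]
297.580006393973 254.0028403186242 187.99461606789777 cam in tool [  84.36034269   -1.68451933 -179.88408859] 
 [[ 7.84985292e-04 -9.57610411e-01 -2.88065416e-01]
 [ 9.99999347e-01  9.91115215e-04 -5.69722915e-04]
 [ 8.31078612e-04 -2.88064781e-01  9.57610563e-01]]
```

Call:
jog_arm --plan '[0.394,0.235,0.045,0,0,0,0.394,0.235,0.045,0,0,0,0.394,0.235,0.045,0,0,0,0.394,0.235,0.045,0,0,0,0.394,0.235,0.045,0,0,0,0.394,0.235,0.045,0,0,0,0.394,0.235,0.045,0,0,0,0.394,0.235,0.045,0,0,0,0.394,0.235,0.045,0,0,0,0.394,0.235,0.045,0,0,0,0.394,0.235,0.045,0,0,0,0.394,0.235,0.045,0,0,0]' --claw 0.04 --force 10

```text
clock: 1.3
eef_pos: [533.9, -297.3, 250.0]
eef_rot: [-3.141, 0.001, 0.258]
wrist_force: [-1.5, -1.0, -0.6]
finger_gap: 40.2
finger_force: 0.0
```

```bash
python3 - <<'E'
from h import *
c,p,d=snap("wrist");save('w1.png',p)
np.savez('w1.npz',p=p,d=d,c=c)
s=manip.read_state();print(s["clock"],s["eef_pos"],s["eef_rot"],s["finger_gap"])
P=cloud(c,d)
# block top plane by depth
m=((abs(P[...,2]-62)<5)&(d>0)).astype(np.uint8)
n,l,st,ce=cv2.connectedComponentsWithStats(m)
for i in range(1,n):
    if st[i,4]>800:print(st[i],ce[i])
k=1+np.argmax(st[1:,4]);
cn,h=cv2.findContours((l==k).astype(np.uint8),cv2.RETR_CCOMP,cv2.CHAIN_APPROX_NONE)
for q,hh in zip(cn,h[0]):
    if cv2.contourArea(q)<60: continue
    W=np.array([ray(c,*x[0],62)[:2] for x in q],np.float32)
    print(hh[3],cv2.minAreaRect(W),cv2.minEnclosingCircle(W))
E
```

```text
1.35 [ 533.62854662 -297.60480903  250.21636984] [-3.14133039e+00  5.71756722e-04  2.57518761e-01] 40.15955764423276
[ 200  137  114   54 4319] [258.58670989 163.33711507]
-1 ((538.78759765625, -296.2481689453125), (64.85494995117188, 140.1580352783203), 12.56825065612793) ((539.09619140625, -296.1394958496094), 76.35103607177734)
0 ((548.140380859375, -339.05865478515625), (25.70977210998535, 26.61224937438965), 61.10558319091797) ((548.89306640625, -338.6913757324219), 13.99478816986084)
0 ((538.677001953125, -295.874755859375), (25.70642852783203, 26.522306442260742), 14.866072654724121) ((539.1630859375, -296.06646728515625), 13.725790023803711)
0 ((529.2405395507812, -253.42282104492188), (37.99787902832031, 37.484066009521484), 58.86256408691406) ((529.4434814453125, -253.5879669189453), 19.710716247558594)
```

Call:
jog_arm --plan '[-0.065,0.265,-0.02,0,0,-11.4,-0.065,0.265,-0.02,0,0,-11.4,-0.065,0.265,-0.02,0,0,-11.4,-0.065,0.265,-0.02,0,0,-11.4,-0.065,0.265,-0.02,0,0,-11.4,-0.065,0.265,-0.02,0,0,-11.4,-0.065,0.265,-0.02,0,0,-11.4,-0.065,0.265,-0.02,0,0,-11.4]'

```text
clock: 2.15
eef_pos: [469.5, -32.6, 230.7]
eef_rot: [3.141, -0.001, 0.059]
wrist_force: [0.4, 0.1, 0.4]
finger_gap: 40.3
finger_force: 0.0
```

```bash
python3 - <<'E'
from h import *
c,p,d=snap("wrist");save('w2.png',p)
np.savez('w2.npz',p=p,d=d,c=c)
s=manip.read_state();print(s["clock"],s["eef_pos"],s["eef_rot"],s["finger_gap"])
P=cloud(c,d)
m=((P[...,2]>34)&(P[...,2]<75)&(d>0)).astype(np.uint8)
n,l,st,ce=cv2.connectedComponentsWithStats(m)
for i in range(1,n):
    if st[i,4]>30:
        Q=P[l==i]
        # sphere fit
        A=np.c_[2*Q,np.ones(len(Q))];x=np.linalg.lstsq(A,(Q**2).sum(1),rcond=None)[0]
        print(st[i],ce[i],Q.max(0).round(1),Q.min(0).round(1),'sph',x[:3].round(1),np.sqrt(x[3]+(x[:3]**2).sum()).round(1))
m=((abs(P[...,2]-8)<3)&(d>0)).astype(np.uint8)
W=P[m>0][:,:2].astype(np.float32);g=(abs(W-[475,-31])<[95,50]).all(1)
print(cv2.minAreaRect(W[g]))
E
```

```text
2.2 [469.67336907 -32.99598223 230.64700509] [ 3.14130540e+00 -4.31263450e-04  5.83621874e-02] 39.73573618992017
[ 21   3  17  26 311] [28.6977492  15.57234727] [638.7 235.5  44.4] [614.3 224.   34.1] sph [626.2 231.   36.3] 9.0
[ 414   92   98   71 5209] [464.40602803 128.03666731] [ 579.1 -220.5   64.8] [ 492.1 -331.6   34. ] sph [ 534.3 -271.3   47.9] 39.1
[249 114  15  15 173] [256.07514451 120.79190751] [535.6 -21.1  47.1] [518.6 -38.5  36.1] sph [527.4 -29.9  37.6] 8.5
[244 150  24  24 445] [255.29213483 161.93707865] [491.9 -17.7  60. ] [463.7 -46.5  40.8] sph [477.4 -31.9  44.3] 14.7
[248 192  14  13 142] [254.57042254 197.93661972] [436.5 -25.3  46.6] [420.4 -42.5  34.7] sph [427.7 -34.   37.4] 8.5
((477.6100158691406, -31.953805923461914), (149.0438232421875, 50.05006408691406), 2.323819398880005)
```

View pics/w2.png

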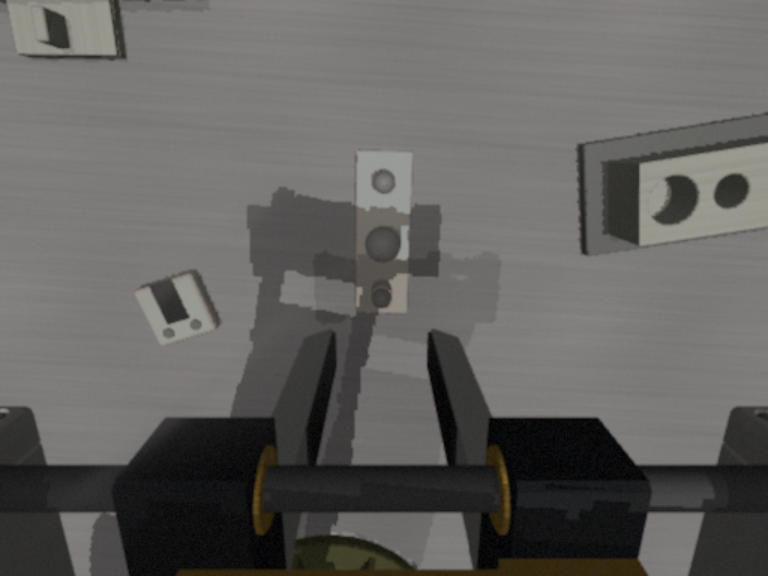

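The wrist view shows the stand balls at (383,181), (382,243 big) and (381,296), with clear space to straddle each one. I'll take the big ball first.

Call:
jog_arm --plan '[0.008,0.0,-0.05,0,0,-1.1,0.008,0,-0.1,0,0,-1.1,0.008,0,-0.15,0,0,-1.1,0.008,0,-0.18,0,0,-1.1,0.008,0,-0.197,0,0,-1.1,0.008,0,-0.197,0,0,-1.1]'

```text
clock: 2.8
eef_pos: [476.5, -33.0, 31.3]
eef_rot: [-3.141, 0.004, 0.039]
wrist_force: [0.4, -0.1, 0.5]
finger_gap: 39.8
finger_force: 0.0
```

Call:
jog_arm --plan '[0,0,0,0,0,0,0,0,0,0,0,0,0,0,0,0,0,0,0,0,0,0,0,0,0,0,0,0,0,0]' --claw 0.02 --force 12

```text
clock: 3.3
eef_pos: [478.5, -32.1, 34.5]
eef_rot: [3.141, -0.002, 0.041]
wrist_force: [0.6, -4.7, 7.3]
finger_gap: 29.2
finger_force: 12.0
```

Call:
jog_arm --plan '[0,0,0.035,0,0,0,0.01,-0.03,0.06,0,0,2,0.02,-0.075,0.065,0,0,5,0.03,-0.12,0.065,0,0,8,0.04,-0.165,0.065,0,0,10.3,0.048,-0.205,0.065,0,0,10.3,0.0515,-0.2215,0.055,0,0,10.3,0.0515,-0.2215,0.033,0,0,10.3,0.0515,-0.2215,0.032,0,0,10.3,0.0515,-0.2215,0.032,0,0,10.3,0.0515,-0.2215,0.032,0,0,10.3]'

```text
clock: 4.4
eef_pos: [529.7, -252.9, 66.6]
eef_rot: [3.141, -0.001, 0.221]
wrist_force: [0.6, 0.7, -1.3]
finger_gap: 29.4
finger_force: 12.0
```

Call:
jog_arm --plan '[0,0,0,0,0,0,0,0,0,0,0,0,0,0,0,0,0,0,0,0,0.03,0,0,0,0,0,0.07,0,0,0]' --claw 0.04

```text
clock: 4.9
eef_pos: [528.4, -252.6, 134.8]
eef_rot: [-3.139, 0.003, 0.221]
wrist_force: [-0.4, -0.5, -1.0]
finger_gap: 39.6
finger_force: 0.0
```

Call:
jog_arm --plan '[0,0.045,0,0,0,-3,0,0.09,0,0,0,-6,-0.001,0.135,0,0,0,-9,-0.002,0.18,0,0,0,-10.3,-0.002,0.215,-0.02,0,0,-10.3,-0.002,0.2235,-0.06,0,0,-10.3,-0.002,0.2235,-0.09,0,0,-10.3,-0.002,0.2235,-0.1034,0,0,-10.3,-0.002,0.2235,-0.1034,0,0,-10.3,-0.002,0.2235,-0.1034,0,0,-10.3]' --claw 0.032

```text
clock: 5.9
eef_pos: [528.0, -30.1, 33.3]
eef_rot: [3.141, -0.001, 0.04]
wrist_force: [0.0, -0.5, 0.4]
finger_gap: 32.0
finger_force: 0.0
```

Call:
jog_arm --plan '[0,0,0,0,0,0,0,0,0,0,0,0,0,0,0,0,0,0,0,0,0,0,0,0,0,0,0,0,0,0]' --claw 0.008 --force 10

```text
clock: 6.4
eef_pos: [528.0, -30.3, 33.0]
eef_rot: [3.141, -0.002, 0.04]
wrist_force: [0.3, -4.6, 6.7]
finger_gap: 16.8
finger_force: 10.0
```

Call:
jog_arm --plan '[0,0,0.03,0,0,0,0.003,-0.03,0.06,0,0,2,0.006,-0.075,0.065,0,0,5,0.009,-0.12,0.065,0,0,8,0.012,-0.165,0.065,0,0,10.3,0.015,-0.21,0.065,0,0,10.3,0.018,-0.255,0.065,0,0,10.3,0.021,-0.295,0.065,0,0,10.3,0.021,-0.3095,0.055,0,0,10.3,0.021,-0.3095,0.034,0,0,10.3,0.021,-0.3095,0.0325,0,0,10.3,0.021,-0.3095,0.0325,0,0,10.3,0.021,-0.3095,0.0325,0,0,10.3]'

```text
clock: 7.7
eef_pos: [548.5, -338.4, 65.1]
eef_rot: [-3.141, -0.0, 0.221]
wrist_force: [-0.5, 0.4, 0.7]
finger_gap: 16.9
finger_force: 10.0
```

Call:
jog_arm --plan '[0,0,0,0,0,0,0,0,0,0,0,0,0,0,0,0,0,0,0,0,0.03,0,0,0,0,0,0.07,0,0,0]' --claw 0.032

```text
clock: 8.2
eef_pos: [547.4, -338.6, 133.6]
eef_rot: [-3.139, 0.003, 0.22]
wrist_force: [0.9, -0.7, 0.9]
finger_gap: 32.2
finger_force: 0.0
```

Call:
jog_arm --plan '[-0.017,0.043,0,0,0,-3,-0.034,0.086,0,0,0,-6,-0.051,0.129,0,0,0,-9,-0.068,0.172,0,0,0,-10.3,-0.085,0.215,0,0,0,-10.3,-0.102,0.258,0,0,0,-10.3,-0.118,0.299,-0.01,0,0,-10.3,-0.1205,0.3052,-0.05,0,0,-10.3,-0.1205,0.3052,-0.085,0,0,-10.3,-0.1205,0.3052,-0.1025,0,0,-10.3,-0.1205,0.3052,-0.1025,0,0,-10.3,-0.1205,0.3052,-0.1025,0,0,-10.3]'

```text
clock: 9.4
eef_pos: [428.1, -34.1, 32.7]
eef_rot: [3.142, -0.0, 0.041]
wrist_force: [-0.0, 0.3, 0.3]
finger_gap: 32.2
finger_force: 0.0
```

Call:
jog_arm --plan '[0,0,0,0,0,0,0,0,0,0,0,0,0,0,0,0,0,0,0,0,0,0,0,0,0,0,0,0,0,0]' --claw 0.008

```text
clock: 9.9
eef_pos: [428.5, -34.4, 32.8]
eef_rot: [3.141, -0.002, 0.041]
wrist_force: [-0.1, -4.8, 6.9]
finger_gap: 16.8
finger_force: 10.0
```

Call:
jog_arm --plan '[0,0,0.03,0,0,0,0.01,-0.025,0.065,0,0,2,0.028,-0.066,0.065,0,0,5,0.045,-0.107,0.065,0,0,8,0.062,-0.148,0.065,0,0,10.3,0.079,-0.189,0.065,0,0,10.3,0.096,-0.23,0.065,0,0,10.3,0.11,-0.26,0.065,0,0,10.3,0.111,-0.262,0.045,0,0,10.3,0.111,-0.262,0.0325,0,0,10.3,0.111,-0.262,0.0325,0,0,10.3,0.111,-0.262,0.0325,0,0,10.3]'

```text
clock: 11.1
eef_pos: [538.6, -295.2, 64.5]
eef_rot: [-3.141, 0.0, 0.221]
wrist_force: [-0.1, 0.9, 0.3]
finger_gap: 17.4
finger_force: 10.0
```

Call:
jog_arm --plan '[0,0,0,0,0,0,0,0,0,0,0,0,0,0,0,0,0,0,0,0,0.03,0,0,0,0,0,0.08,0,0,0,0,0,0.12,0,0,0,0,0,0.16,0,0,0,0,0,0.16,0,0,0]' --claw 0.032

```text
clock: 11.9
eef_pos: [540.2, -296.8, 230.9]
eef_rot: [3.135, -0.007, 0.221]
wrist_force: [0.0, -0.4, -0.2]
finger_gap: 32.2
finger_force: 0.0
```

```bash
python3 - <<'E'
from h import *
c,p,d=snap("wrist")
P=cloud(c,d)
m=((abs(P[...,2]-62)<5)&(d>0)).astype(np.uint8)
n,l,st,ce=cv2.connectedComponentsWithStats(m);k=1+np.argmax(st[1:,4])
cn,h=cv2.findContours((l==k).astype(np.uint8),cv2.RETR_CCOMP,cv2.CHAIN_APPROX_NONE)
for q,hh in zip(cn,h[0]):
    if cv2.contourArea(q)<60: continue
    W=np.array([ray(c,*x[0],62)[:2] for x in q],np.float32)
    print(hh[3],cv2.minAreaRect(W))
for b,z in (((529.2,-253.3),58),((538.8,-296.2),46),((548.3,-339.1),46)):
    M=(np.hypot(P[...,0]-b[0],P[...,1]-b[1])<11)&(d>0);print(b,np.percentile(P[M][:,2],[5,50,95]).round(1))
u,v=map(int,proj(c,(538.8,-296.2,62)));save('w3.png',p[v-60:v+60,u-80:u+80],4)
E
```

```text
-1 ((538.5916137695312, -296.3045959472656), (64.49432373046875, 140.15419006347656), 12.62492561340332)
0 ((548.5029907226562, -338.849853515625), (25.61085319519043, 25.552947998046875), 58.291683197021484)
0 ((539.2451782226562, -296.13092041015625), (26.018875122070312, 25.938322067260742), 57.30112075805664)
0 ((529.8302001953125, -253.48602294921875), (38.29829025268555, 36.97540283203125), 56.45051574707031)
(529.2, -253.3) [52.4 56.2 58.6]
(538.8, -296.2) [28.2 43.4 46.4]
(548.3, -339.1) [27.7 43.8 46.4]
```

View pics/w3.png

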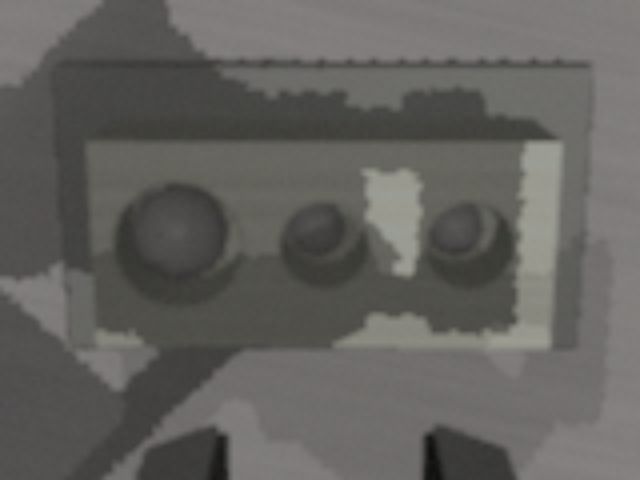

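Every ball is in its well: the picture shows the big ball at (180,235) and the small ones at (322,232) and (458,232), with tops at 58, 46 and 46 mm. Next I'll look over the tab.

Call:
jog_arm --plan '[0.055,0.524,0,0,0,-9.5,0.055,0.524,0,0,0,-9.5,0.055,0.524,0,0,0,-9.5,0.055,0.524,0,0,0,-9.5,0.055,0.524,0,0,0,-9.5,0.055,0.524,0,0,0,-9.5,0.055,0.524,0,0,0,-9.5,0.055,0.524,0,0,0,-9.5,0.055,0.524,0,0,0,-9.5,0.055,0.524,0,0,0,-9.5,0.055,0.524,0,0,0,-9.5,0.055,0.524,0,0,0,-9.5,0.055,0.524,0,0,0,-9.5,0.055,0.524,0,0,0,-9.5]'

```text
clock: 13.35
eef_pos: [593.6, 227.0, 223.9]
eef_rot: [3.141, 0.001, 0.054]
wrist_force: [0.7, -0.0, 0.1]
finger_gap: 32.4
finger_force: 0.0
```

```bash
python3 - <<'E'
from h import *
c,p,d=snap("wrist");save('w4.png',p)
s=manip.read_state();print(s["clock"],s["eef_pos"],s["eef_rot"])
P=cloud(c,d)
near=(abs(P[...,1]-228)<110)&(P[...,0]>540)&(P[...,0]<820)&(d>0)
for lo,hi in ((38,44),(12,18),(54,62)):
    m=((P[...,2]>lo)&(P[...,2]<hi)&near).astype(np.uint8)
    n,l,st,ce=cv2.connectedComponentsWithStats(m)
    for i in range(1,n):
        if st[i,4]>25:
            Q=P[l==i];print(lo,st[i],np.median(Q[:,2]).round(1),cv2.minAreaRect(Q[:,:2].astype(np.float32)))
E
```

```text
13.4 [593.75711708 226.8260652  224.21582499] [3.14131758e+00 5.86476050e-04 5.32422884e-02]
38 [250 132   9  20 173] 41.1 ((626.9618530273438, 230.6533203125), (23.26192855834961, 9.844746589660645), 3.314575672149658)
12 [ 223  121   63   31 1667] 15.5 ((630.3394165039062, 230.7306365966797), (38.964542388916016, 79.99263763427734), 3.1564931869506836)
54 [  174     0   186   123 21456] 58.5 ((714.0858764648438, 221.98072814941406), (122.08820343017578, 190.7742156982422), 3.7485010623931885)
```

View pics/w4.png

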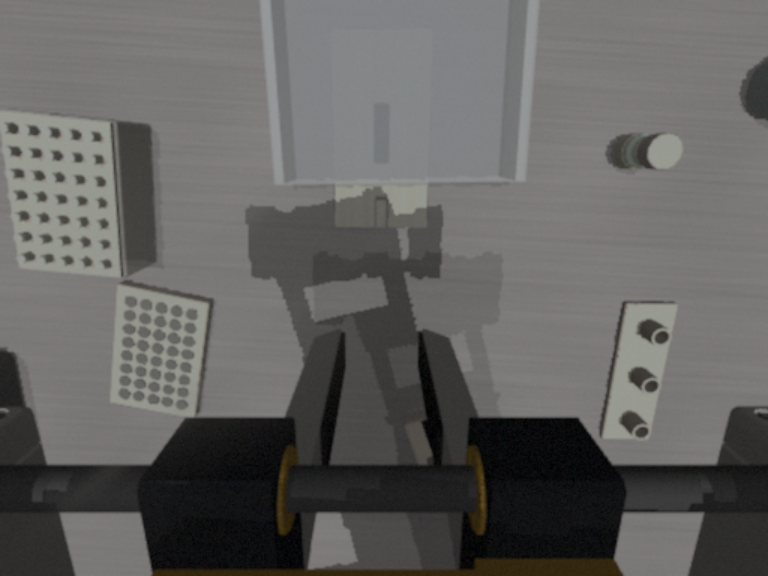

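The wrist view shows the tab at (380,210), in front of the riser's roof edge at row 183, with nothing near it.

Call:
jog_arm --plan '[0.0315,0.0026,-0.05,0,0,0.2,0.0315,0.0026,-0.1,0,0,0.2,0.0315,0.0026,-0.15,0,0,0.2,0.0315,0.0026,-0.185,0,0,0.2,0.0315,0.0026,-0.204,0,0,0.2,0.0315,0.0026,-0.204,0,0,0.2,0.0315,0.0026,-0.204,0,0,0.2]'

```text
clock: 14.1
eef_pos: [625.4, 229.6, 20.6]
eef_rot: [3.142, 0.0, 0.057]
wrist_force: [0.1, 0.3, 1.9]
finger_gap: 32.0
finger_force: 0.0
```

Call:
jog_arm --plan '[0,0,0,0,0,0,0,0,0,0,0,0,0,0,0,0,0,0,0,0,0,0,0,0,0,0,0,0,0,0,0,0,0,0,0,0]' --claw 0.0 --force 15

```text
clock: 14.7
eef_pos: [625.5, 230.4, 21.1]
eef_rot: [3.141, -0.001, 0.058]
wrist_force: [-2.0, -3.4, 5.0]
finger_gap: 9.7
finger_force: 15.0
```

Pull it out along the riser's axis, at about 10 mm per row.

Call:
jog_arm --plan '[-0.01,-0.0006,0,0,0,0,-0.02,-0.0012,0,0,0,0,-0.03,-0.0018,0,0,0,0,-0.04,-0.0024,0,0,0,0,-0.05,-0.003,0,0,0,0,-0.06,-0.0036,0,0,0,0,-0.07,-0.0042,0,0,0,0,-0.08,-0.0048,0,0,0,0,-0.09,-0.0054,0,0,0,0,-0.1,-0.006,0,0,0,0,-0.108,-0.0064,0,0,0,0,-0.113,-0.0066,0,0,0,0,-0.113,-0.0066,0,0,0,0,-0.113,-0.0066,0,0,0,0]'

```text
clock: 16.1
eef_pos: [511.6, 224.1, 21.0]
eef_rot: [-3.142, 0.001, 0.058]
wrist_force: [-3.0, 0.3, 12.1]
finger_gap: 9.6
finger_force: 15.0
```

Call:
jog_arm --plan '[0,0,0,0,0,0,0,0,0,0,0,0,0,0,0,0,0,0,0,0,0,0,0,0,0,0,0.04,0,0,0,0,0,0.09,0,0,0,0,0,0.14,0,0,0,0,0,0.19,0,0,0,0,0,0.2,0,0,0,0,0,0.2,0,0,0]' --claw 0.032

```text
clock: 17.1
eef_pos: [512.7, 224.2, 222.0]
eef_rot: [-3.141, -0.003, 0.058]
wrist_force: [0.1, 0.5, -0.8]
finger_gap: 31.6
finger_force: 0.0
```

```bash
cat > lid.py <<'E'
from h import *
c,p,d=snap("wrist");save('w5.png',p)
s=manip.read_state();print(s["clock"],s["eef_pos"],s["eef_rot"])
P=cloud(c,d)
near=(abs(P[...,1]-228)<80)&(P[...,0]>480)&(P[...,0]<720)&(d>0)
for lo,hi in ((38,47),(12,18),(54,62)):
    m=((P[...,2]>lo)&(P[...,2]<hi)&near).astype(np.uint8)
    n,l,st,ce=cv2.connectedComponentsWithStats(m)
    for i in range(1,n):
        if st[i,4]>25:
            Q=P[l==i];print(lo,st[i],np.median(Q[:,2]).round(1),cv2.minAreaRect(Q[:,:2].astype(np.float32)))
E
python3 lid.py
```

```text
17.15 [512.07605195 223.95390817 219.93820538] [3.14155949e+00 2.80811786e-04 5.80182974e-02]
38 [250  99  10  38 374] 43.4 ((575.1503295898438, 229.35147094726562), (42.5130615234375, 10.792081832885742), 3.4133667945861816)
38 [251 160   8  19 149] 41.3 ((512.8289794921875, 225.6652374267578), (23.21865463256836, 8.789400100708008), 3.5754051208496094)
12 [ 222   50   67  127 7459] 15.5 ((574.9473876953125, 229.11141967773438), (155.58592224121094, 80.02977752685547), 3.3715579509735107)
54 [ 184    0  158   46 6882] 58.5 ((672.97412109375, 228.0831756591797), (41.298152923583984, 162.81588745117188), 3.7424373626708984)
```

The lid is out and flat, with its handle at (575, 229), about 78 mm in front of the roof. I'll grasp the handle.

Call:
jog_arm --plan '[0.0628,0.0052,-0.03,0,0,0.1,0.0628,0.0052,-0.08,0,0,0.1,0.0628,0.0052,-0.13,0,0,0.1,0.0628,0.0052,-0.175,0,0,0.1,0.0628,0.0052,-0.195,0,0,0.1,0.0628,0.0052,-0.201,0,0,0.1,0.0628,0.0052,-0.201,0,0,0.1,0.0628,0.0052,-0.201,0,0,0.1]'

```text
clock: 17.95
eef_pos: [574.0, 228.9, 17.8]
eef_rot: [3.141, 0.003, 0.06]
wrist_force: [0.9, 0.4, -0.1]
finger_gap: 32.0
finger_force: 0.0
```

Call:
jog_arm --plan '[0,0,0,0,0,0,0,0,0,0,0,0,0,0,0,0,0,0,0,0,0,0,0,0,0,0,0,0,0,0,0,0,0,0,0,0]' --claw 0.0 --force 40

```text
clock: 18.55
eef_pos: [575.0, 229.2, 19.4]
eef_rot: [3.142, 0.0, 0.06]
wrist_force: [0.0, -0.5, -1.3]
finger_gap: 12.0
finger_force: 40.0
```

Call:
jog_arm --plan '[0,0,0.01,0,0,0,0,0,0.025,0,0,0,0,0,0.05,0,0,0,0,0,0.08,0,0,0,0,0,0.11,0,0,0,0,0,0.12,0,0,0,0,0,0.12,0,0,0]'

```text
clock: 19.25
eef_pos: [575.6, 229.5, 141.4]
eef_rot: [-3.141, -0.003, 0.06]
wrist_force: [0.2, -0.5, -3.0]
finger_gap: 11.8
finger_force: 40.0
```

Call:
jog_arm --plan '[-0.001,-0.012,0,0,0,2,-0.003,-0.038,0,0,0,7,-0.005,-0.073,0,0,0,14,-0.0075,-0.109,0,0,0,21,-0.01,-0.145,0,0,0,28,-0.0125,-0.181,0,0,0,35,-0.015,-0.217,0,0,0,42,-0.0175,-0.253,0,0,0,49,-0.02,-0.289,0,0,0,56,-0.0225,-0.325,0,0,0,63,-0.025,-0.361,0,0,0,70,-0.0275,-0.397,0,0,0,77,-0.03,-0.433,0,0,0,84,-0.0325,-0.469,0,0,0,90,-0.0345,-0.498,0,0,0,95,-0.036,-0.518,0,0,0,98,-0.0364,-0.5254,0,0,0,99.2,-0.0364,-0.5254,0,0,0,99.2,-0.0364,-0.5254,0,0,0,99.2]'

```text
clock: 21.15
eef_pos: [538.3, -295.6, 138.3]
eef_rot: [-3.14, -0.001, 1.79]
wrist_force: [0.4, 0.8, -2.3]
finger_gap: 11.8
finger_force: 40.0
```

```bash
python3 - <<'E'
from h import *
s=manip.read_state();print(s["clock"],s["eef_pos"],s["eef_rot"],s["finger_gap"],s["joints"])
c,p,d=snap("wrist");save('w6.png',p)
P=cloud(c,d)
near=(abs(P[...,1]+296)<130)&(abs(P[...,0]-539)<80)&(d>0)
m=((P[...,2]>130)&(P[...,2]<142)&near).astype(np.uint8)
n,l,st,ce=cv2.connectedComponentsWithStats(m)
for i in range(1,n):
    if st[i,4]>200:
        Q=P[l==i];A=np.c_[Q[:,:2]-[539,-296],np.ones(len(Q))]
        print(st[i],cv2.minAreaRect(Q[:,:2].astype(np.float32)),'plane',np.linalg.lstsq(A,Q[:,2],rcond=None)[0])
m=((P[...,2]>155)&(P[...,2]<170)&near).astype(np.uint8)
n,l,st,ce=cv2.connectedComponentsWithStats(m)
for i in range(1,n):
    if st[i,4]>40: Q=P[l==i];print(st[i],cv2.minAreaRect(Q[:,:2].astype(np.float32)))
E
```

```text
21.15 [ 538.30024974 -295.60764242  138.3322176 ] [-3.14034130e+00 -1.39587183e-03  1.79042689e+00] 11.799629509344868 [-5.61871009e-01  5.00919359e-01  1.40137531e+00  1.15714046e-04
  1.24116944e+00 -7.81540007e-01]
[  188   110   133   168 16263] ((533.7677612304688, -274.29669189453125), (80.42267608642578, 115.6658935546875), 12.633099555969238) plane [-1.87380779e-03  1.91538555e-03  1.34419473e+02]
[242 272  26  37 570] ((548.5167236328125, -340.4623718261719), (18.33501625061035, 30.881423950195312), 13.472987174987793) plane [-5.17319003e-03 -1.64041805e-02  1.34170577e+02]
[ 222  210   66   71 1929] ((540.8084106445312, -291.2742919921875), (33.46123504638672, 42.84980010986328), 35.68389129638672)
[247 341  15   7  97] ((553.2320556640625, -362.5596618652344), (9.70451831817627, 6.455622673034668), 26.392562866210938)
```

View pics/w6.png

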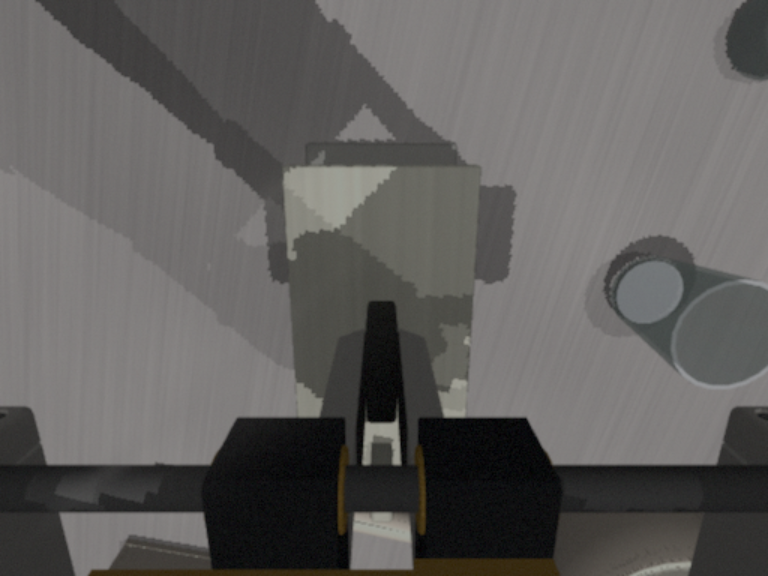

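The lid is held level and its yaw matches the block. The far edge of the dock is visible at row 143 and the lid's far edge at row 167, so I can compare the two in this one view.

```bash
python3 - <<'E'
from h import *
a=np.radians(12.6);ex=np.array([np.cos(a),np.sin(a)]);ey=np.array([-np.sin(a),np.cos(a)])
for k in range(2):
    c,p,d=snap("wrist");P=cloud(c,d)
    B=np.stack([(P[...,:2]-[538.7,-296.2])@ex,(P[...,:2]-[538.7,-296.2])@ey],-1)
    for nm,z,x0,y0 in (("dock",12,75,78),("lid",134.4,60,20)):
        m=(abs(P[...,2]-z)<4)&(d>0)&(abs(B[...,0])<x0)&(B[...,1]>y0)&(B[...,1]<115)
        Q=B[m];print(nm,len(Q),"x",np.percentile(Q[:,0],[.5,99.5]).round(1),Q[:,0].min().round(1),Q[:,0].max().round(1),"ymax",np.percentile(Q[:,1],[95,99.5]).round(1),Q[:,1].max().round(1))
E
```

```text
dock 1403 x [-49.7  49.2] -50.4 49.6 ymax [90.5 90.6] 90.6
lid 12047 x [-39.2  39.6] -40.1 40.3 ymax [78.1 80.4] 80.5
dock 1400 x [-49.6  49.3] -50.0 49.8 ymax [90.5 90.6] 90.6
lid 12022 x [-39.1  39.7] -39.9 40.6 ymax [78.1 80.4] 80.5
```

Against the dock, the lid sits 2 mm too far along +y. I'll correct that while descending slowly.

Call:
jog_arm --plan '[0,-0.002,-0.01,0,0,0,0,-0.002,-0.022,0,0,0,0,-0.002,-0.034,0,0,0,0,-0.002,-0.042,0,0,0,0,-0.002,-0.048,0,0,0,0,-0.002,-0.051,0,0,0,0,-0.002,-0.054,0,0,0,0,-0.002,-0.057,0,0,0,0,-0.002,-0.06,0,0,0,0,-0.002,-0.062,0,0,0,0,-0.002,-0.064,0,0,0,0,-0.002,-0.064,0,0,0,0,-0.002,-0.064,0,0,0]'

```text
clock: 22.6
eef_pos: [538.7, -298.2, 75.6]
eef_rot: [3.142, 0.0, 1.791]
wrist_force: [-0.8, -0.1, -2.4]
finger_gap: 11.7
finger_force: 40.0
```

Call:
jog_arm --plan '[0,0,-0.001,0,0,0,0,0,-0.002,0,0,0,0,0,-0.003,0,0,0,0,0,-0.004,0,0,0,0,0,-0.004,0,0,0,0,0,-0.004,0,0,0,0,0,-0.004,0,0,0]'

```text
clock: 23.3
eef_pos: [538.6, -298.2, 71.5]
eef_rot: [-3.142, 0.0, 1.791]
wrist_force: [0.6, -0.2, -2.1]
finger_gap: 11.6
finger_force: 40.0
```

Call:
jog_arm --plan '[0,0,-0.0005,0,0,0,0,0,-0.001,0,0,0,0,0,-0.0015,0,0,0,0,0,-0.0015,0,0,0,0,0,-0.0015,0,0,0]'

```text
clock: 23.8
eef_pos: [538.7, -298.2, 71.4]
eef_rot: [3.141, 0.0, 1.791]
wrist_force: [-7.2, 4.7, 11.1]
finger_gap: 11.6
finger_force: 40.0
```

Seated: the upward force rose. Now release, rise and check.

Call:
jog_arm --plan '[0,0,0,0,0,0,0,0,0,0,0,0,0,0,0,0,0,0,0,0,0,0,0,0,0,0,0.015,0,0,0,0,0,0.04,0,0,0,0,0,0.08,0,0,0,0,0,0.125,0,0,0,0,0,0.17,0,0,0,0,0,0.17,0,0,0,0,0,0.17,0,0,0]' --claw 0.034

```text
clock: 24.9
eef_pos: [538.8, -298.2, 241.5]
eef_rot: [3.14, 0.002, 1.791]
wrist_force: [0.2, -0.7, -0.6]
finger_gap: 34.4
finger_force: 0.0
```

```bash
python3 - <<'E'
from h import *
a=np.radians(12.6);ex=np.array([np.cos(a),np.sin(a)]);ey=np.array([-np.sin(a),np.cos(a)])
c,p,d=snap("wrist");P=cloud(c,d);save('w7.png',p)
r=P[...,:2]-[538.7,-296.2];B=np.stack([r@ex,r@ey],-1).astype(np.float32)
for nm,lo,hi,x0,y0 in (("dock",8,16,60,100),("lid",63,73,60,100),("handle",88,100,15,30)):
    m=(P[...,2]>lo)&(P[...,2]<hi)&(d>0)&(abs(B[...,0])<x0)&(abs(B[...,1])<y0)
    Q=B[m];print(nm,len(Q),cv2.minAreaRect(Q),Q.min(0),Q.max(0))
    print('  plane',np.linalg.lstsq(np.c_[Q,np.ones(len(Q))],P[m][:,2],rcond=None)[0].round(4))
s=manip.read_state();print(s["clock"],s["wrist_force"],s["finger_force"],s["finger_gap"])
E
```

```text
dock 1420 ((-0.07616806030273438, 1.8319320678710938), (178.38980102539062, 100.17050170898438), 89.96336364746094) [-50.160656 -87.39444 ] [50.043    90.996956]
  plane [-1.10000e-03  2.00000e-03  1.21511e+01]
lid 7519 ((0.12119293212890625, 0.361724853515625), (80.05638122558594, 155.40512084960938), 0.11166241019964218) [-39.997524 -77.326035] [40.217735 78.06473 ]
  plane [-7.00000e-04  9.00000e-04  6.74006e+01]
handle 412 ((-0.2222433090209961, 1.0157794952392578), (11.53038501739502, 42.49589538574219), 0.2713789641857147) [ -5.902249 -20.248323] [ 5.628137 22.26946 ]
  plane [ 5.05000e-02 -1.14000e-02  9.50411e+01]
24.95 [ 0.94174095  0.4677085  -0.42607337] 0.0 33.9678023665827
```

View pics/w7.png

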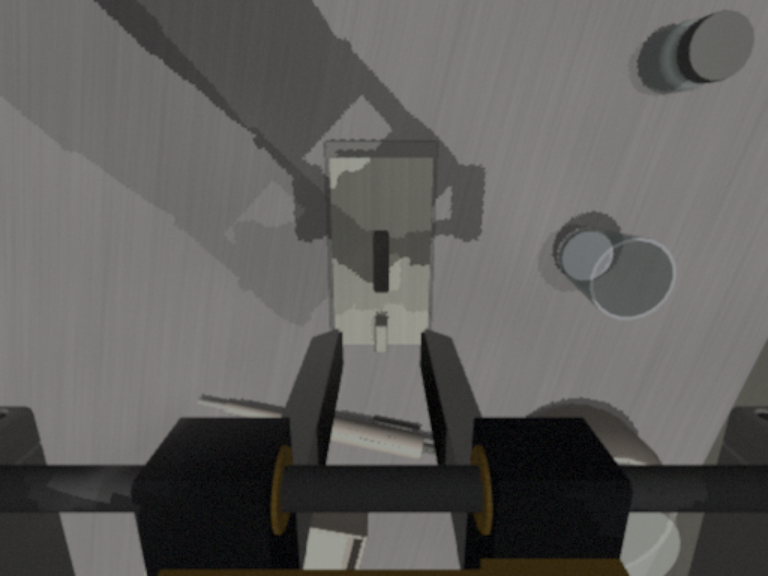

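The picture shows the lid flat and centred on the block, with its handle at (381,261). The plate top is at 67.4 mm, so it is fully down, and it is off centre by under about 1 mm.

```bash
python3 -c "
from cell import manip
print(manip.sign_off())"
```

```text
the job is handed in; nothing more can be done
None
```

The job is done and handed in at about 25 s on the robot's clock: all three balls are in their wells, and the lid sits level, fully down and within about 1 mm of the block's centre. The sign-off gave no verdict.

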